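# Contact check of a hand probe in a covered check cup

### The arm

A 6-joint arm with a two-finger parallel gripper is mounted at the origin on the work surface. World frame = base frame: x ahead of the robot, y to its left, z up, the work surface at z = 0. Lengths are in mm, angles in degrees, forces in N, time in s.
With the tool pointing down it reaches from about 300 to 850 mm from the base axis. Payload 4.2 kg.
Tool frame: the origin (TCP) lies midway between the tips of the shut fingers; the grasp point (between the pads) lies 19 mm behind it; z points along the fingers, y is the line along which they close (so a half turn about z gives the same grasp; the last joint's range is limited). The gripper opens to 91 mm and grips with 3 to 60 N. Pads are 32 mm wide; open, the fingers measure 118 mm over their backs; the gripper's body (76 mm by 178 mm) begins 60 mm behind the grasp point.
Start: joints at [64.859, 18.312, 89.639, -0, 72.044, -1.146], TCP at [233.836, 525.323, 213.976] pointing down, gripper open.
Joint ranges: [-177.97, 177.97], [-48.28, 115.42], [12.27, 149.76], [-77.06, 257.06], [2.81, 150.46], [-146.56, 146.56]. Speed limits (degrees/s): [147.25, 147.25, 180, 180, 180, 180].

### API

Orientations are given as [roll, pitch, yaw] about the fixed x, y, z axes, in that order (R = Rz(yaw) Ry(pitch) Rx(roll)).
In Python, from workcell import state, grab_frame, camera_model, workorder gives the robot as it stands.
- The arm moves only by the tool carry_out, never from a script. Its argument "commands" is a list of rows, each a list of 7 numbers: the turn, a rotation vector about the tool's x, y, z in degrees, then the shift along the tool's x, y, z in mm, then the opening, from -1 (shut) to 1 (fully open). In form: [[ax, ay, az, dx, dy, dz, hand], ...]. A call has 1 to 20 rows; each row is the pose to reach, as a shift and turn from the pose commanded when the call began, along the tool's axes at that moment; what a row does not reach only later rows make up. A row lasts 1/10 s, in which the tool goes at most 50 mm and 8.59 degrees, less where a joint would pass 70% of its speed; a pose out of reach is approached as far as the arm can. A call with a gripper value outside its range is refused whole. The fingers move at their own pace and stop on an object; "force" is the grip in N (left out, the last holds). Time passes only in rows, so rows that repeat a pose let the fingers close. It gives the time, the measured TCP pose, the force, the opening and the grip force at its end, in the units of the state.
- state(): the state, without advancing time (a new reading comes with each control period).
- grab_frame(name): name is "scene" or "top"; returns the picture (400x640x3 uint8, red, green, blue); there is no depth.
- camera_model(name): a dict with "fx", "fy", "cx", "cy" (pixels), "dist" ([k1, k2, p1, p2, k3] as OpenCV has them; the pictures are not rectified), "origin" and "rotation" of the camera in the world. Camera axes: x right, y up, looking along -z (the intrinsics and any distortion apply to the point x, -y, -z); pixel columns grow to the right and rows downward; lengths in mm; the calibration is good to about 2 mm. A picture is of the moment at which its call begins. camera_model takes no time and is no camera call.
- workorder.job_done(): hands the job in; it is judged then, once.
The state is a dict: "time_s": time; "qpos": joint angles; "qvel": joint speeds; "effort": joint torques, N m; "ee_pos": TCP position; "ee_rot": TCP orientation; "force": force on the tool from outside, world axes, zero at the start; "torque": the same for the moment, N m; "gripper_width": finger opening in mm; "gripper_force": force on a finger pad.
Only numpy, scipy, OpenCV 4.12 (cv2) and the standard library are available. Lean on these libraries where they do the work, as an engineer would, in place of code of your own. Each camera call takes 0.05 s, during which the arm holds its last target. There are 200 camera calls.

### The job

Do the contact check of the hand probe: push the blue dust cover fully open off the white check cup, then take the orange probe from its rest, dip its ball tip into the cup and press the sprung brass plate gently with it for a good second - enough to feel the spring give, but not down to its solid stop. Lay the probe back on its rest the way it lay before and leave the cover open; touch the plate only with the probe and leave the other things on the bench where they are.

Things in the scene. Friction and masses are not known exactly. Their poses are not given: they have to be found in the camera images.
- probe: Loose hand probe, 183 mm long, 0.12 kg. Orange rectangular handle (100 long, 18 wide, 20 high) with two black bands, then a steel shaft (8 diameter) ending in a steel ball (16 diameter). Origin: centre of the handle. Own x runs along the probe towards the ball; own z is up as it lies level on its rest, ball roughly towards the robot.
- probe_tip (a point): Centre of the probe's steel ball, 125 mm along own x from the handle's centre; ball radius 8.
- rest: Fixed probe rest: black base 110 x 70 x 8, two aluminium saddles 37 mm either side of the middle (own x), each 10 thick, seat 22 wide at 52 above the table, cheeks flaring up to 52 wide, tops at 79. Fingers fit between the saddles (64 clear). Origin: underside centre; own x is the way the probe points.
- rest_seat (a point): Where the centre of the probe's handle lies when the probe is home on its rest: 62 mm above the table, axes as the rest's.
- station: Fixed check station: grey plinth 150 (own x) x 200 (own y, from -80 to +120) x 34 high, carrying an open white cup and a blue swivel dust cover on a post. Origin: table height, under the cup's centre.
- cup_rim (a point): Centre of the cup's mouth, 100 mm above the table. Cup: outer diameter 104, inner diameter 96, wall 4, upright.
- contact_unit: Fixed sprung-contact unit; origin on the cup's inner floor, 62 mm below the rim. It carries a flat brass plate (90 diameter) inside the cup. The plate's resting height differs each time and is not measured: top 12 to 36 mm below the rim. It yields 7 mm down on a spring (1.7 N, plus 1.1 N per mm) to a solid stop.
- cover (a joint): Angle of the dust cover about its upright pivot (rad): 0 = over the cup, grows as the cover swings clockwise seen from above (its free end goes towards the station's -x side), 1.8 = stop, fully open. Stiff enough to stay where it is left (0.06 N m).
- cover_pivot (a point): Top of the cover's pivot post, 75 mm from the cup's centre along the station's own +y, at rim height. The cover is a blue disc (100 diameter, 2 to 7 mm above the rim) centred 75 mm from the pivot. Axes are the station's.
- cover_tab (a point): Centre of the yellow upright tab on the cover, 95 mm from the pivot along the cover's own -y; the tab is 10 thick (cover's own x) x 34 (radial, own y) x 32 high, from 107 to 139 mm above the table. Cover axes: equal to the station's at joint 0.
- wash_bottle: Bystander: round white plastic bottle with a blue cap, diameter 68, height 160; origin at underside centre. Leave it alone.
- slide_box: Bystander: closed blue slide box lying flat, 85 (own x) x 36 x 32 high; origin at underside centre. Leave it alone.
- beaker: Bystander: clear glass beaker, diameter 72, height 90; origin at underside centre. Leave it alone.
- amber_jar: Bystander: amber jar with white lid, diameter 60, height 85; origin at underside centre. Leave it alone.
- tip_box: Bystander: yellow closed pipette-tip box, 120 (own x) x 80 x 60 high; origin at underside centre. Leave it alone.
- specimen_pot: Bystander: green open pot, diameter 64, height 60; origin at underside centre. Leave it alone.
Mind the look-alikes: they are no part of the job. What is shaped like the rest but pink or turquoise is not meant.

How it is judged (in metres and radians):
On the way, in this order (a step that is already met when the one before it is completed fails the run):
1. the dust cover is swung open (more than 1.5 rad) (value of joint cover above 1.5 rad), for 0.2 s.
2. the probe's ball, inside the cup, presses the sprung plate with 2 to 8.5 N for 0.6 s, the cover still open (contact force between probe and contact_unit between 2 and 8.5 N and z of probe_tip in the frame of cup_rim below -0.003 m and horizontal distance between probe_tip and cup_rim below 0.042 m and value of joint cover above 1.5 rad), for 0.6 s.
At the end, for the whole second after the job is handed in: The probe lies released and at rest on its rest, pointing as before: handle centre within 12 mm of the seat point and not more than 5 mm above it, axis within 0.12 rad of the rest's; the cover stands open by more than 1.5 rad (distance between probe and rest_seat below 0.012 m and angle between the x axis of probe and the x axis of rest, either way round below 0.12 rad and x of probe_tip in the frame of rest_seat above 0.1 m and z of probe in the frame of rest_seat below 0.005 m and linear speed of probe below 0.02 m/s and value of joint cover above 1.5 rad and velocity of joint cover below 0.1 rad/s); the robot touches nothing.
It fails at once if the probe presses the plate, or anything else of the station, with more than 14 N (contact force between probe and station above 14 N).
It fails at once if the fingers or arm touch the sprung plate (contact force between any of the fingers, the arm and contact_unit above 0.5 N).
It fails at once if a bystander is moved by more than 20 mm (distance of any of wash_bottle, slide_box, beaker, amber_jar, tip_box, specimen_pot from where it was at the start of the episode above 0.02 m).
It also fails if it takes over 67 s, if anything falls off the work surface, if the arm or the gripper's body presses on something with over 40 N, if the wrist force passes 120 N, or if a joint passes its speed limit or range.

## Working session

There is one attempt and no reset: what is moved stays moved. The work goes in short steps, Python scripts to look and compute and a tool call to move; the robot and the scene stay as the last step left them, time stands still between calls to the robot, and variables do not carry over. Pictures are saved under pics/ and viewed, at most 10 in all, crops included, and the job is handed in when it is done.

Besides the shell and the picture viewer there is one more tool, called after "Request:" by a JSON object that holds its "api" and its "payload", one argument or row to a line. carry_out: Moves the arm, as the interface text tells. Its arguments: {"type":"object","properties":{"commands":{"type":"array"},"force":{"type":"number"}},"required":["commands"]}

```bash
mkdir -p pics; ls; python3 - <<'E'
from workcell import state, grab_frame, camera_model
import cv2
for n in ("scene","top"):
    f=grab_frame(n); cv2.imwrite(f"pics/{n}0.png",f[:,:,::-1]); print(n,camera_model(n))
print(state())
E
```

```text
pics
scene {'fx': 392.14738454368916, 'fy': 392.14738454368916, 'cx': 313.550737132184, 'cy': 199.55893008515508, 'dist': array([-0.04569635,  0.        ,  0.        ,  0.        ,  0.        ]), 'origin': array([1228.0456405 ,   29.82100495,  925.49831611]), 'rotation': array([40.77804526,  0.21873744, 91.26875288])}
top {'fx': 516.3137173352587, 'fy': 516.3137173352587, 'cx': 319.14749856355263, 'cy': 196.53915503528157, 'dist': array([-0.11202001,  0.        ,  0.        ,  0.        ,  0.        ]), 'origin': array([ 318.91529468,  -16.82566739, 1876.31564431]), 'rotation': array([  5.5882736 ,   0.1165454 , -89.35485868])}
{'time_s': 0.1, 'qpos': array([ 6.48586118e+01,  1.83472433e+01,  8.96983198e+01,  1.31239160e-03,
        7.20443837e+01, -1.14587709e+00]), 'qvel': array([ 0.06583543, -0.06992349, -0.12397556,  0.00407863,  0.28966539,
        0.08502374]), 'effort': array([ 1.19884386e-03, -4.13332736e+01, -2.32511401e+01,  7.29747419e-02,
        4.22488467e-02, -2.49164469e-05]), 'ee_pos': array([233.63513383, 524.90652998, 213.21915235]), 'ee_rot': array([-1.79910096e+02, -3.04634116e-03,  1.56004081e+02]), 'force': array([ 0.17752955,  0.01409558, -0.5668153 ]), 'torque': array([-0.02361442,  0.00518591, -0.01761239]), 'gripper_force': 0.0, 'gripper_width': 91.38145117469018}
```

View pics/scene0.png

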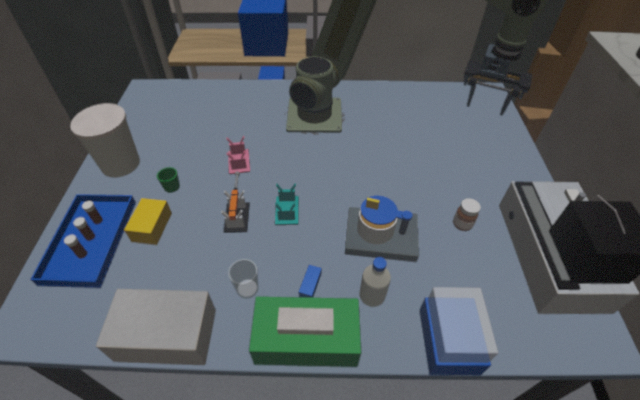

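View pics/top0.png

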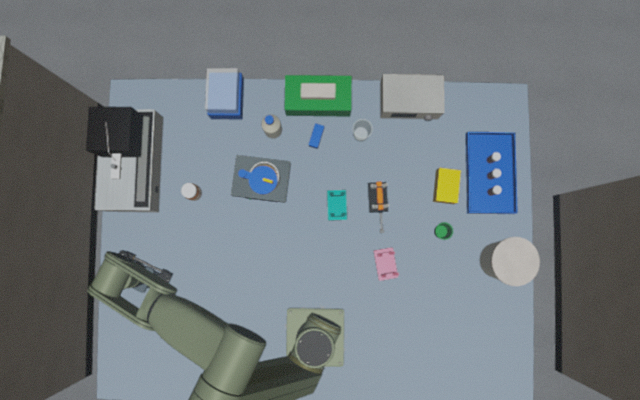

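Candidates for the rest: black with saddles and the orange probe at top (378,195); turquoise at (337,205); pink at (386,264). I choose the black one, as described. The station is the grey plinth at (262,179). One close crop to check the choice, with the helper.

```bash
cat > h.py <<'E'
import numpy as np, cv2
from scipy.spatial.transform import Rotation as Ro
from workcell import state, grab_frame, camera_model
F=np.diag([1.,-1,-1])
def cam(n):
    c=camera_model(n); K=np.array([[c['fx'],0,c['cx']],[0,c['fy'],c['cy']],[0,0,1]])
    return K,np.array(c['dist']),np.array(c['origin']),Ro.from_euler('xyz',c['rotation'],degrees=True).as_matrix()
def px2w(n,uv,z):
    K,d,o,R=cam(n); p=cv2.undistortPoints(np.array(uv,float).reshape(-1,1,2),K,d).reshape(-1,2)
    r=(R@F@np.c_[p,np.ones(len(p))].T).T
    return o+r*((np.broadcast_to(z,len(p))-o[2])/r[:,2])[:,None]
def w2px(n,P):
    K,d,o,R=cam(n); q=(np.atleast_2d(P)-o)@R@F
    return cv2.projectPoints(q,np.zeros(3),np.zeros(3),K,d)[0].reshape(-1,2)
E
python3 - <<'E'
from h import *
T=cv2.imread('pics/top0.png');S=cv2.imread('pics/scene0.png')
def c(I,x,y,w):  # 400x300 tile
    h=w*3//4; return cv2.resize(I[y:y+h,x:x+w],(400,300),interpolation=cv2.INTER_CUBIC)
cv2.imwrite('pics/crop.png',np.vstack([np.hstack([c(T,222,145,80),c(T,340,175,80)]),np.hstack([c(S,340,190,80),c(S,200,175,80)])]))
print(px2w('top',[(315,309),(315,365)],0), w2px('scene',[[0,0,0]]))
E
```

```text
[[  96.16964515   -0.60900452    0.        ]
 [-103.80978708   -2.91583927    0.        ]] [[313.78791899 114.76292644]]
```

View pics/crop.png

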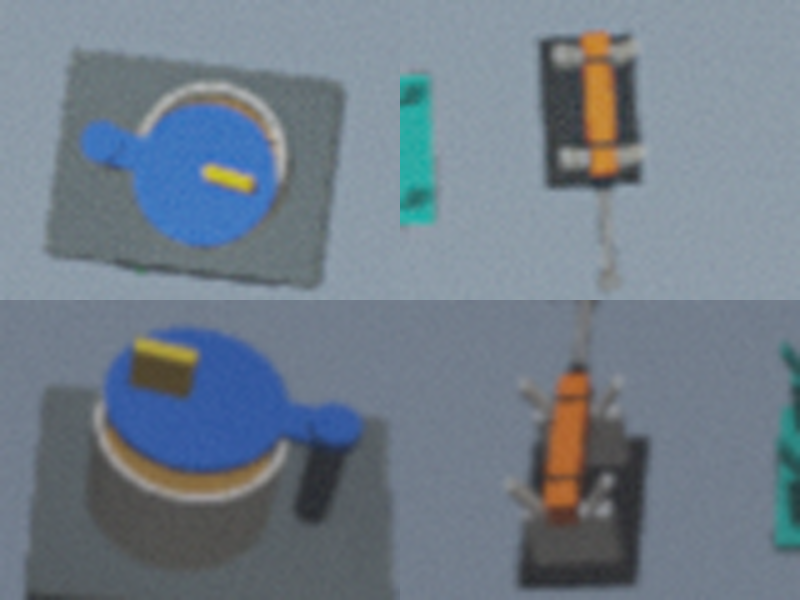

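Top-left tile: station with the cover (tab at crop (228,178)), already slightly swung. Right tiles: the orange probe lies on the black rest, ball towards the robot at crop (608,280). This is the right one. Next, fit the poses from both cameras.

```bash
cat > fit.py <<'E'
from h import *
from scipy.optimize import least_squares
def rz(a): return np.array([[np.cos(a),-np.sin(a)],[np.sin(a),np.cos(a)]])
t=lambda x,y,ox,oy:(ox+x/5,oy+y/5)
def stat(p):
    R=rz(p[2]);a=-p[3]  # cover turn
    S=lambda x,y,z:[*(R@[x,y]+p[:2]),z]
    C=lambda x,y,z:S(*(rz(a)@[x,y]+[0,75]),z)
    top=[S(75,120,34),S(75,-80,34),S(-75,-80,34),S(-75,120,34),C(0,0,107),C(0,-75,107),C(0,-95,139),S(0,0,100)]
    sc=[C(0,0,107),C(0,-75,107),C(0,-95,139),S(-75,-80,34),S(-75,120,34)]
    return top,sc
A=[t(x,y,222,145) for x,y in[(73,50),(345,84),(322,288),(47,257),(102,142),(205,174),(228,178),(211,159)]]
B=[t(x,y-300,340,190) for x,y in[(337,425),(195,399),(165,350),(43,387),(387,420)]]
def res(f,A,B):
    def g(p):
        a,b=f(p); return np.r_[(w2px('top',a)-A).ravel(),(w2px('scene',b)-B).ravel()]
    return g
r=least_squares(res(stat,A,B),[600,170,-.13,.2],loss='soft_l1',x_scale=[10,10,.1,.1]);print('station',r.x,np.round(r.fun.reshape(-1,2),1).tolist())
def rest(p):
    R=rz(p[2]);S=lambda x,y,z:[*(R@[x,y]+p[:2]),z]
    top=[S(-55,-35,8),S(-55,35,8),S(55,35,8),S(55,-35,8),S(-50,0,72),S(50,0,72),S(125,0,62)]
    sc=[S(-50,0,72),S(50,0,72),S(-55,-35,8),S(-55,35,8),S(55,35,8)]
    return top,sc
# probe x ~ world -x: own +y = world -y(right in top)... crop corners
A=[t(x-400,y,340,175) for x,y in[(541,38),(634,38),(640,183),(547,187),(596,33),(602,177),(608,275)]]
B=[t(x-400,y-300,200,175) for x,y in[(561,508),(575,373),(635,585),(521,585),(538,437)]]
# scene looks from +x: world +y is left->right?  choose by residual
for sw in(0,1):
    BB=list(B)
    if sw: BB[2],BB[3]=BB[3],BB[2]; BB[4]=None
    BB=BB[:4]
    f=lambda p:(rest(p)[0],rest(p)[1][:4])
    for A2 in(A,[A[1],A[0],A[3],A[2]]+A[4:]):
        r=least_squares(res(f,A2,BB),[550,-200,3.1],loss='soft_l1',x_scale=[10,10,.1]);print('rest',r.cost,r.x,np.round(r.fun.reshape(-1,2),1).tolist())
P=px2w('top',[A[4],A[5],A[6]],[72,72,62]);print(P.round(1))
print('scene',px2w('scene',B[:2],[72,72]).round(1))
print('bottle top',px2w('top',[(270,120)],160),px2w('scene',[(379,264)],160),'base etc beaker',px2w('top',[(361,130),(316,136)],[60,32]))
E
python3 fit.py
```

```text
station [ 5.61284906e+02  1.82943447e+02 -1.26158443e-01  1.48086757e-01] [[-0.6, -1.0], [-0.6, -0.4], [-1.9, -0.2], [-1.8, -1.6], [-0.4, -0.3], [-0.4, -0.7], [-0.5, -1.1], [-0.7, -0.5], [-2.1, -0.4], [-1.3, -1.5], [-1.3, -1.0], [-0.3, -2.9], [-1.0, -2.0]]
rest 10.032617991410262 [ 503.60991667 -222.16054356    3.21538084] [[-1.7, -0.3], [-1.2, -1.5], [-0.1, -0.5], [-0.7, -0.1], [-1.1, -0.8], [-0.2, -1.4], [-0.2, 0.5], [-1.2, -1.6], [-1.1, -1.0], [-0.4, -2.4], [-1.8, -1.4]]
rest 79.93359313283644 [ 504.15583337 -220.43888931    3.22169358] [[-20.8, -0.4], [16.8, -1.7], [18.1, -1.5], [-19.7, 0.6], [-1.7, -1.0], [-0.6, -1.5], [-0.4, 0.3], [-0.5, -1.4], [-0.6, -0.9], [0.3, -2.3], [-1.1, -1.1]]
rest 53.160987079908914 [ 503.68764994 -223.94378203    3.19337071] [[-0.9, -0.6], [-0.4, -1.3], [0.0, -0.3], [-0.6, -0.3], [-0.3, -0.8], [0.0, -1.4], [-0.4, 0.5], [-2.2, -1.5], [-1.3, -1.0], [21.3, -2.2], [-25.6, -1.6]]
rest 124.26006407308235 [ 504.07416064 -221.59051078    3.2080524 ] [[-20.3, -0.5], [17.3, -1.6], [18.2, -1.4], [-19.6, 0.5], [-1.1, -0.9], [-0.5, -1.5], [-0.6, 0.4], [-1.1, -1.4], [-0.8, -0.9], [22.4, -2.2], [-24.5, -1.3]]
[[ 550.7 -222.3   72. ]
 [ 448.9 -226.5   72. ]
 [ 380.6 -232.    62. ]]
scene [[ 558.9 -214.4   72. ]
 [ 457.8 -222.1   72. ]]
bottle top [[746.5587009  158.69037913 160.        ]] [[757.6066377  164.50865536 160.        ]] base etc beaker [[ 738.15307809 -158.61530374   60.        ]
 [ 720.38182634    2.89351695   32.        ]]
```

```bash
sed -i 's|(ox+x/5,oy+y/5)|(ox+x/5-.4,oy+y/5-.4)|; s|for sw in(0,1)|for sw in(0,)|' fit.py; python3 fit.py
```

```text
station [ 5.62259200e+02  1.83354120e+02 -1.15985664e-01  1.58671852e-01] [[-0.6, -0.5], [-0.5, -0.5], [-1.4, -0.3], [-1.4, -1.1], [-0.2, 0.0], [-0.2, -0.3], [-0.2, -0.7], [-0.4, -0.4], [-1.5, 0.1], [-0.8, -1.0], [-0.7, -0.6], [-0.0, -2.1], [-0.7, -1.6]]
rest 5.678743394356623 [ 504.49769869 -221.852584      3.2057109 ] [[-1.2, -0.3], [-0.7, -1.3], [0.0, -0.3], [-0.6, -0.0], [-0.6, -0.7], [-0.0, -1.2], [-0.2, 0.6], [-0.9, -0.9], [-0.4, -0.4], [-0.2, -1.6], [-1.5, -0.8]]
rest 76.68906361331068 [ 504.74376755 -220.80373662    3.20971609] [[-20.2, -0.3], [17.5, -1.4], [18.4, -1.2], [-19.4, 0.7], [-1.0, -0.7], [-0.3, -1.3], [-0.4, 0.6], [-0.4, -0.8], [-0.2, -0.3], [0.3, -1.6], [-1.1, -0.7]]
[[ 552.1 -220.9   72. ]
 [ 450.3 -225.1   72. ]
 [ 382.  -230.6   62. ]]
scene [[ 557.5 -215.7   72. ]
 [ 456.2 -223.5   72. ]]
bottle top [[746.5587009  158.69037913 160.        ]] [[757.6066377  164.50865536 160.        ]] base etc beaker [[ 738.15307809 -158.61530374   60.        ]
 [ 720.38182634    2.89351695   32.        ]]
```

```bash
cat >> h.py <<'E'
def down(psi,tilt=0):  # tilt: fingertips swing towards -(tool x) by tilt
    return Ro.from_euler('xyz',[180,0,psi],degrees=True)*Ro.from_rotvec([0,-np.deg2rad(tilt),0])
def row(p,R,s=None,p0=None,R0=None):
    if p0 is None:
        s=s or state(); p0=s['ee_pos']; R0=Ro.from_euler('xyz',s['ee_rot'],degrees=True)
    return np.r_[(R0.inv()*R).as_rotvec(degrees=True),R0.inv().apply(np.array(p)-p0)].round(1).tolist()
E
python3 -c "
from h import *
print(row([588,154,205],down(164)))"
```

```text
[-0.1, -0.0, -8.0, -474.6, -194.7, 8.5]
```

Request:
{"api": "carry_out", "payload": {
  "commands": [
    [0,0,-8,-475,-195,8,-1],
    [0,0,-8,-475,-195,8,-1],
    [0,0,-8,-475,-195,8,-1],
    [0,0,-8,-475,-195,8,-1],
    [0,0,-8,-475,-195,8,-1],
    [0,0,-8,-475,-195,8,-1],
    [0,0,-8,-475,-195,8,-1],
    [0,0,-8,-475,-195,8,-1],
    [0,0,-8,-475,-195,8,-1],
    [0,0,-8,-475,-195,8,-1],
    [0,0,-8,-475,-195,8,-1],
    [0,0,-8,-475,-195,8,-1],
    [0,0,-8,-475,-195,8,-1],
    [0,0,-8,-475,-195,8,-1],
    [0,0,-8,-475,-195,8,-1],
    [0,0,-8,-475,-195,8,-1]
  ]
}}

```text
time_s: 1.7
ee_pos: [587.8, 155.1, 206.3]
ee_rot: [180.0, 0.0, 164.1]
force: [0.5, 0.7, 0.7]
gripper_width: 0.6
gripper_force: 0.0
```

Request:
{"api": "carry_out", "payload": {
  "commands": [
    [0,0,0,0,0,45,-1],
    [0,0,0,0,0,89,-1],
    [0,0,0,0,0,89,-1],
    [0,0,0,0,0,89,-1]
  ]
}}

```text
time_s: 2.1
ee_pos: [588.5, 154.5, 117.4]
ee_rot: [-180.0, -0.0, 164.0]
force: [0.1, 0.4, -0.0]
gripper_width: 0.3
gripper_force: 0.0
```

```bash
python3 - <<'E'
from h import *
s=state();print(s['ee_pos'],s['force'])
piv=np.array([571.1,257.9]);yaw=-.118
out=[]
for j,d in [(.16,30)]+[(.16+1.59*k/18,20) for k in range(19)]:
    a=yaw-j; v=Ro.from_rotvec([0,0,a]).apply([d,-95,0])
    out.append([round(x) for x in row([*(piv+v[:2]),s['ee_pos'][2]],down(np.rad2deg(a)+180),s)])
print([o[2:6] for o in out])
E
```

```text
[588.48007088 154.46216976 117.42734618] [ 0.06306955  0.40369346 -0.04182069]
[[0, 15, 0, 0], [0, 25, 0, 0], [5, 34, -2, 0], [10, 42, -2, 0], [15, 51, -2, 0], [20, 59, -1, 0], [25, 68, 0, 0], [30, 76, 3, 0], [35, 84, 6, 0], [40, 92, 9, 0], [46, 99, 14, 0], [51, 106, 19, 0], [56, 112, 24, 0], [61, 118, 31, 0], [66, 124, 37, 0], [71, 128, 45, 0], [76, 132, 52, 0], [81, 136, 60, 0], [86, 138, 68, 0], [91, 140, 76, 0]]
```

Request:
{"api": "carry_out", "payload": {
  "commands": [
    [0,0,0,15,0,0,-1],
    [0,0,0,25,0,0,-1],
    [0,0,5,34,-2,0,-1],
    [0,0,10,42,-2,0,-1],
    [0,0,15,51,-2,0,-1],
    [0,0,20,59,-1,0,-1],
    [0,0,25,68,0,0,-1],
    [0,0,30,76,3,0,-1],
    [0,0,35,84,6,0,-1],
    [0,0,40,92,9,0,-1],
    [0,0,46,99,14,0,-1],
    [0,0,51,106,19,0,-1],
    [0,0,56,112,24,0,-1],
    [0,0,61,118,31,0,-1],
    [0,0,66,124,37,0,-1],
    [0,0,71,128,45,0,-1],
    [0,0,76,132,52,0,-1],
    [0,0,81,136,60,0,-1],
    [0,0,86,138,68,0,-1],
    [0,0,91,140,76,0,-1]
  ]
}}

```text
time_s: 4.1
ee_pos: [475.3, 266.4, 119.2]
ee_rot: [179.9, -0.1, 72.8]
force: [-0.8, -0.3, -0.1]
gripper_width: 0.6
gripper_force: 0.4
```

```bash
python3 - <<'E'
from h import *
s=state();print(s['ee_pos'],s['force'],s['ee_rot'],s['qpos'])
f=grab_frame('scene')[:,:,::-1];cv2.imwrite('pics/s1.png',cv2.resize(f[150:290,300:460],(640,560),interpolation=cv2.INTER_CUBIC))
E
```

```text
[475.30530821 266.39089495 119.22924097] [-0.81580988 -0.25363755 -0.11970228] [ 1.79868594e+02 -1.17695948e-01  7.28238161e+01] [ 2.80660562e+01  2.00358461e+01  1.01803775e+02 -1.23114991e-02
  5.79842805e+01  4.52488860e+01]
```

View pics/s1.png

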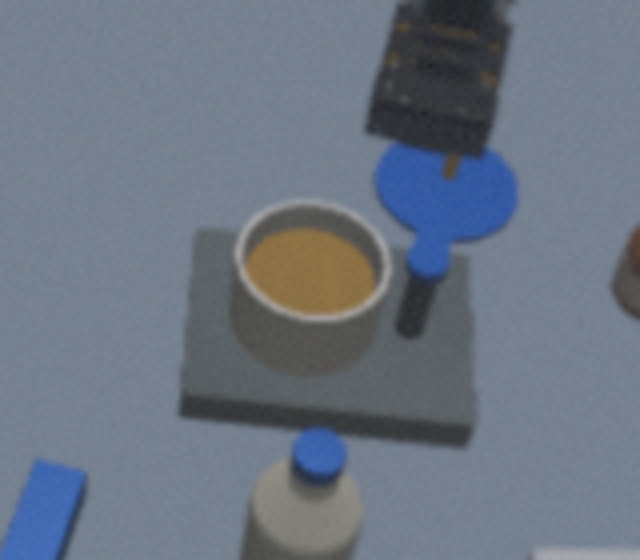

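```bash
python3 - <<'E'
from h import *
c=lambda x,y:(300+x/4-.375,150+y/4-.375)
d,p,cup=px2w('scene',[c(447,188),c(430,257),c(314,260)],[107,107,100])
v=d-p;print(d,p,cup,np.linalg.norm(v),'joint',-(np.rad2deg(np.arctan2(v[1],v[0]))%360-270-6.8+0)/57.3, np.rad2deg(np.arctan2(v[1],v[0])))
k=np.linspace(0,2*np.pi,100)
e=lambda r,z:w2px('scene',np.c_[cup[0]+r*np.cos(k),cup[1]+r*np.sin(k),0*k+z])[:,1].min()
print('rim inner far',e(48,100),'obs',c(0,207)[1],'outer',e(52,100),c(0,200)[1])
for z in(88,82,76,70,64):print(z,e(45,z))
print('obs',c(0,227)[1])
E
```

```text
[506.43351519 282.61084559 107.        ] [568.18014494 262.55249899 107.        ] [566.55560628 185.8970136  100.        ] 64.92290469309954 joint 2.0034266890217713 162.0036507190525
rim inner far 201.07899193020987 obs 201.375 outer 199.98521497185686 199.625
88 204.69261671647487
82 206.0702248895516
76 207.43647498850743
70 208.7915022496972
64 210.13543984908551
obs 206.375
```

The cover disc now sits off the cup at crop (447,188), at about 1.77 rad. The open cup shows the brass plate about 20 mm below the rim. I back off, rise and go above the probe.

Request:
{"api": "carry_out", "payload": {
  "commands": [
    [0,0,0,-6,0,0,-1],
    [0,0,0,-8,0,-40,-1],
    [0,0,0,-8,0,-80,-1],
    [0,0,0,-8,0,-100,-1],
    [0,0,0,-8,0,-100,-1]
  ]
}}

```text
time_s: 4.65
ee_pos: [474.4, 258.3, 221.4]
ee_rot: [179.6, -0.4, 73.1]
force: [0.9, 0.4, -0.6]
gripper_width: 0.3
gripper_force: 0.0
```

```bash
python3 - <<'E'
from h import *
s=state();print(s['ee_pos'],s['ee_rot']);print(row([504,-222,170],down(3.7)))
E
```

```text
[474.37084436 258.29655959 221.41873639] [179.61743801  -0.35738784  73.07747611]
[0.1, -0.5, 69.4, -451.2, 167.8, 49.7]
```

Request:
{"api": "carry_out", "payload": {
  "commands": [
    [0,0,69.4,-451,168,0,1],
    [0,0,69.4,-451,168,0,1],
    [0,0,69.4,-451,168,0,1],
    [0,0,69.4,-451,168,0,1],
    [0,0,69.4,-451,168,0,1],
    [0,0,69.4,-451,168,20,1],
    [0,0,69.4,-451,168,50,1],
    [0,0,69.4,-451,168,50,1],
    [0,0,69.4,-451,168,50,1],
    [0,0,69.4,-451,168,50,1],
    [0,0,69.4,-451,168,50,1],
    [0,0,69.4,-451,168,50,1],
    [0,0,69.4,-451,168,50,1],
    [0,0,69.4,-451,168,50,1],
    [0,0,69.4,-451,168,50,1]
  ]
}}

```text
time_s: 6.15
ee_pos: [501.5, -221.4, 167.4]
ee_rot: [180.0, -0.0, 3.7]
force: [0.4, -0.8, 0.2]
gripper_width: 91.2
gripper_force: 0.0
```

```bash
python3 - <<'E'
from h import *
s=state();print(s['ee_pos'],s['ee_rot'],s['qpos']);print(row([504,-222,43],down(3.7)))
f=grab_frame('scene')[:,:,::-1];cv2.imwrite('pics/s2.png',cv2.resize(f[120:260,160:320],(640,560),interpolation=cv2.INTER_CUBIC))
E
```

```text
[ 501.50636097 -221.38210263  167.36894594] [ 1.79989385e+02 -3.90794425e-02  3.71124894e+00] [-2.50261479e+01  1.78485811e+01  9.73880158e+01  1.04854982e-02
  6.47240336e+01  6.12581329e+01]
[0.0, -0.0, 0.0, 2.4, 0.8, 124.4]
```

View pics/s2.png

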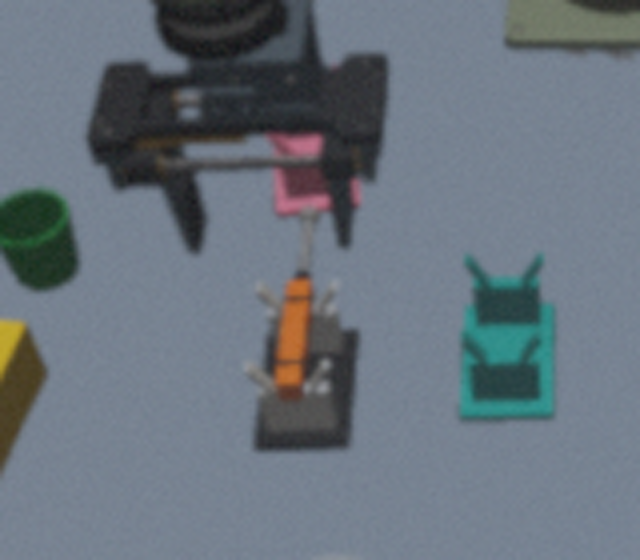

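The gripper is open above the black rest and the probe (crop (295,335)), aligned across the handle. I descend between the saddles and grip.

Request:
{"api": "carry_out", "payload": {
  "commands": [
    [0,0,0,2.4,0.8,40,1],
    [0,0,0,2.4,0.8,80,1],
    [0,0,0,2.4,0.8,105,1],
    [0,0,0,2.4,0.8,124,1],
    [0,0,0,2.4,0.8,124,1],
    [0,0,0,2.4,0.8,124,-1],
    [0,0,0,2.4,0.8,124,-1],
    [0,0,0,2.4,0.8,124,-1],
    [0,0,0,2.4,0.8,124,-1],
    [0,0,0,2.4,0.8,124,-1],
    [0,0,0,2.4,0.8,124,-1],
    [0,0,0,2.4,0.8,124,-1],
    [0,0,0,2.4,0.8,124,-1]
  ],
  "force": 60
}}

```text
time_s: 7.5
ee_pos: [503.8, -223.1, 42.9]
ee_rot: [-180.0, -0.0, 3.6]
force: [0.8, 0.5, 0.5]
gripper_width: 30.2
gripper_force: 0.0
```

Request:
{"api": "carry_out", "payload": {
  "commands": [
    [0,0,0,0,0,0,-1],
    [0,0,0,0,0,0,-1],
    [0,0,0,0,0,0,-1],
    [0,0,0,0,0,0,-1],
    [0,0,0,0,0,0,-1],
    [0,0,0,0,0,0,-1]
  ]
}}

```text
time_s: 8.1
ee_pos: [503.8, -223.0, 42.9]
ee_rot: [-180.0, 0.0, 3.6]
force: [-0.7, -0.4, -0.7]
gripper_width: 18.0
gripper_force: 60.0
```

Request:
{"api": "carry_out", "payload": {
  "commands": [
    [0,0,0,0,0,-10,-1],
    [0,0,0,0,0,-30,-1],
    [0,0,0,0,0,-60,-1],
    [0,0,0,0,0,-100,-1],
    [0,0,0,0,0,-140,-1],
    [0,0,0,0,0,-180,-1],
    [0,0,0,0,0,-210,-1],
    [0,0,0,0,0,-210,-1],
    [0,0,0,0,0,-210,-1]
  ]
}}

```text
time_s: 9.0
ee_pos: [503.5, -223.0, 253.3]
ee_rot: [180.0, -0.0, 3.6]
force: [-0.4, -0.6, -2.2]
gripper_width: 17.7
gripper_force: 60.0
```

```bash
python3 - <<'E'
from h import *
s=state();print(s['ee_pos'],s['ee_rot'],s['force'],s['gripper_width']);print(row([500,-20,253],down(97)))
E
```

```text
[ 503.53887096 -222.9679247   253.34074499] [ 1.79981125e+02 -4.16931187e-02  3.60639066e+00] [-0.40949881 -0.61135517 -2.16210274] 17.664961778269586
[0.0, -0.0, -93.4, 9.2, -202.8, 0.3]
```

Request:
{"api": "carry_out", "payload": {
  "commands": [
    [0,0,-93.4,9,-203,0,-1],
    [0,0,-93.4,9,-203,0,-1],
    [0,0,-93.4,9,-203,0,-1],
    [0,0,-93.4,9,-203,0,-1],
    [0,0,-93.4,9,-203,0,-1],
    [0,0,-93.4,9,-203,0,-1],
    [0,0,-93.4,9,-203,0,-1],
    [0,0,-93.4,9,-203,0,-1],
    [0,0,-93.4,9,-203,0,-1],
    [0,0,-93.4,9,-203,0,-1],
    [0,0,-93.4,9,-203,0,-1],
    [0,0,-93.4,9,-203,0,-1],
    [0,0,-93.4,9,-203,0,-1]
  ]
}}

```text
time_s: 10.3
ee_pos: [499.2, -19.9, 251.6]
ee_rot: [-179.8, -0.0, 96.8]
force: [0.0, -0.4, -1.5]
gripper_width: 17.5
gripper_force: 60.0
```

```bash
python3 - <<'E'
from h import *
s=state();print(s['ee_pos'],s['ee_rot'],s['qpos'])
b=lambda R,z:np.array([564.5,184.5,z])-R.apply([-125,0,-19])
R=down(190,-45)
p=b(R,140); print(p, row([p[0],p[1],253],down(190)))
R0=down(190); print('then',row(p,R,p0=np.array([p[0],p[1],253]),R0=R0))
E
```

```text
[499.22010679 -19.86064982 251.57183762] [-1.79834429e+02 -3.62967602e-02  9.68464002e+01] [-3.60096315e+00  1.02467830e+01  9.52107237e+01  5.87972253e-03
  7.47119009e+01 -1.04489745e+01]
[464.22354939 166.81855623 214.95331881] [-0.1, -0.2, -93.2, 189.5, -12.5, -1.3]
then [0.0, 45.0, -0.0, 0.0, -0.0, 38.0]
```

Request:
{"api": "carry_out", "payload": {
  "commands": [
    [0,0,-93.2,190,-12,0,-1],
    [0,0,-93.2,190,-12,0,-1],
    [0,0,-93.2,190,-12,0,-1],
    [0,0,-93.2,190,-12,0,-1],
    [0,0,-93.2,190,-12,0,-1],
    [0,0,-93.2,190,-12,0,-1],
    [0,0,-93.2,190,-12,0,-1],
    [0,0,-93.2,190,-12,0,-1],
    [0,0,-93.2,190,-12,0,-1],
    [0,0,-93.2,190,-12,0,-1],
    [0,0,-93.2,190,-12,0,-1],
    [0,0,-93.2,190,-12,0,-1],
    [0,0,-93.2,190,-12,0,-1]
  ]
}}

```text
time_s: 11.6
ee_pos: [464.7, 167.2, 252.5]
ee_rot: [-180.0, -0.1, -170.0]
force: [-0.6, 0.1, -1.2]
gripper_width: 17.6
gripper_force: 60.0
```

Request:
{"api": "carry_out", "payload": {
  "commands": [
    [0,8,0,0,0,6,-1],
    [0,16,0,0,0,12,-1],
    [0,24,0,0,0,18,-1],
    [0,32,0,0,0,24,-1],
    [0,40,0,0,0,32,-1],
    [0,45,0,0,0,38,-1],
    [0,45,0,0,0,38,-1],
    [0,45,0,0,0,38,-1]
  ]
}}

```text
time_s: 12.4
ee_pos: [465.1, 167.3, 214.5]
ee_rot: [-179.9, -45.0, -169.9]
force: [-0.5, 0.2, -1.0]
gripper_width: 18.0
gripper_force: 60.0
```

```bash
python3 - <<'E'
from h import *
s=state();print(s['ee_pos'],s['ee_rot'],s['qpos'],s['force'])
R=Ro.from_euler('xyz',s['ee_rot'],degrees=True)
q=s['ee_pos']+R.apply([[-125,0,-19],[-50,0,-19],[50,0,-19]]);print(q)
T=grab_frame('top')[:,:,::-1];S=grab_frame('scene')[:,:,::-1]
c=lambda I,x,y:cv2.resize(I[y:y+100,x:x+80],(400,500),interpolation=cv2.INTER_CUBIC)
cv2.imwrite('pics/s3.png',np.hstack([c(T,225,130),c(S,335,150)]))
print((w2px('top',q)-[225,130])*5+2,(w2px('scene',q)-[335,150])*5+[402,2])
cup=[[564.5,184.5,100]];print((w2px('top',cup)-[225,130])*5+2,(w2px('scene',cup)-[335,150])*5+[402,2])
E
```

```text
[465.12888958 167.26036127 214.52463234] [-179.91276385  -44.95995447 -169.92291191] [ 15.77271256  35.85280591  74.39060561   4.3249089  114.51917149
 -84.16590975] [-0.48382632  0.18434763 -1.00925013]
[[565.42793725 185.11434657 139.6424833 ]
 [513.17657517 175.82851754 192.63841276]
 [443.5080924  163.44741218 263.29965206]]
[[185.13195216 219.38000552]
 [188.31271854 286.80418651]
 [192.98612489 384.2423315 ]] [[625.10863386 276.16098286]
 [610.9895822  133.54946542]
 [591.68045513 -58.90686892]]
[[192.40262585 228.78984009]] [[614.70968054 322.10561243]]
```

View pics/s3.png

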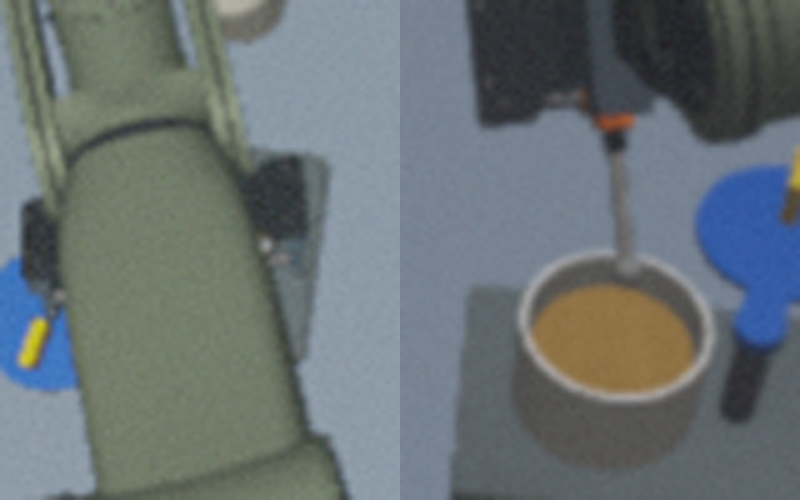

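The scene half shows the ball at (627,268) above the open cup (rim centre (616,325)), matching my prediction to within a few mm. Now I descend.

Request:
{"api": "carry_out", "payload": {
  "commands": [
    [0,0,0,-7,0,7,-1],
    [0,0,0,-14,0,14,-1],
    [0,0,0,-21,0,21,-1],
    [0,0,0,-25,0,25,-1],
    [0,0,0,-27,0,27,-1],
    [0,0,0,-27,0,27,-1],
    [0,0,0,-27,0,27,-1]
  ]
}}

```text
time_s: 13.2
ee_pos: [465.0, 167.3, 176.9]
ee_rot: [180.0, -45.0, -169.8]
force: [0.5, 0.5, -2.0]
gripper_width: 17.4
gripper_force: 60.0
```

Request:
{"api": "carry_out", "payload": {
  "commands": [
    [0,0,0,-0.7,0,0.7,-1],
    [0,0,0,-1.4,0,1.4,-1],
    [0,0,0,-2.1,0,2.1,-1],
    [0,0,0,-2.8,0,2.8,-1],
    [0,0,0,-3.5,0,3.5,-1],
    [0,0,0,-4.2,0,4.2,-1],
    [0,0,0,-4.2,0,4.2,-1]
  ]
}}

```text
time_s: 13.9
ee_pos: [464.9, 167.2, 170.7]
ee_rot: [180.0, -45.0, -169.8]
force: [0.1, -0.4, -1.6]
gripper_width: 17.7
gripper_force: 60.0
```

Request:
{"api": "carry_out", "payload": {
  "commands": [
    [0,0,0,-0.7,0,0.7,-1],
    [0,0,0,-1.4,0,1.4,-1],
    [0,0,0,-2.1,0,2.1,-1],
    [0,0,0,-2.1,0,2.1,-1]
  ]
}}

```text
time_s: 14.3
ee_pos: [464.9, 167.2, 167.7]
ee_rot: [180.0, -45.0, -169.8]
force: [0.2, 0.7, -0.6]
gripper_width: 17.7
gripper_force: 60.0
```

Request:
{"api": "carry_out", "payload": {
  "commands": [
    [0,0,0,-0.7,0,0.7,-1],
    [0,0,0,-1.4,0,1.4,-1],
    [0,0,0,-1.4,0,1.4,-1]
  ]
}}

```text
time_s: 14.6
ee_pos: [464.9, 167.2, 165.7]
ee_rot: [180.0, -45.0, -169.8]
force: [-0.2, 0.2, -1.6]
gripper_width: 17.6
gripper_force: 60.0
```

```bash
python3 -c "
from h import *
s=state();print(s['ee_pos'],s['force'],s['torque'])"
```

```text
[464.87974096 167.20890507 165.73625239] [-0.21540938  0.18114146 -1.56448474] [ 0.12877401 -0.51584084 -0.07586969]
```

No contact yet (ball at z ≈ 90.8).

Request:
{"api": "carry_out", "payload": {
  "commands": [
    [0,0,0,-0.7,0,0.7,-1],
    [0,0,0,-1.4,0,1.4,-1],
    [0,0,0,-1.4,0,1.4,-1]
  ]
}}

```text
time_s: 14.9
ee_pos: [464.9, 167.2, 163.7]
ee_rot: [180.0, -45.0, -169.8]
force: [0.1, 0.9, -1.3]
gripper_width: 17.9
gripper_force: 60.0
```

Request:
{"api": "carry_out", "payload": {
  "commands": [
    [0,0,0,-0.7,0,0.7,-1],
    [0,0,0,-0.7,0,0.7,-1]
  ]
}}

```text
time_s: 15.1
ee_pos: [464.9, 167.2, 162.8]
ee_rot: [180.0, -45.0, -169.8]
force: [0.1, 1.0, -1.6]
gripper_width: 17.4
gripper_force: 60.0
```

Request:
{"api": "carry_out", "payload": {
  "commands": [
    [0,0,0,-0.7,0,0.7,-1],
    [0,0,0,-0.7,0,0.7,-1]
  ]
}}

```text
time_s: 15.3
ee_pos: [464.9, 167.2, 161.8]
ee_rot: [180.0, -45.0, -169.8]
force: [0.0, 0.1, -1.6]
gripper_width: 17.3
gripper_force: 60.0
```

Request:
{"api": "carry_out", "payload": {
  "commands": [
    [0,0,0,-0.7,0,0.7,-1],
    [0,0,0,-0.7,0,0.7,-1]
  ]
}}

```text
time_s: 15.5
ee_pos: [464.9, 167.2, 160.8]
ee_rot: [180.0, -45.0, -169.8]
force: [0.0, 0.5, -1.4]
gripper_width: 17.6
gripper_force: 60.0
```

```bash
python3 -c "
from h import *
s=state();print(s['ee_pos'],s['force'],s['torque'])"
```

```text
[464.90055572 167.21730684 160.81258779] [ 0.01545886  0.46858204 -1.43430762] [ 0.15642408 -0.53111122  0.01373273]
```

Request:
{"api": "carry_out", "payload": {
  "commands": [
    [0,0,0,-0.7,0,0.7,-1],
    [0,0,0,-0.7,0,0.7,-1]
  ]
}}

```text
time_s: 15.7
ee_pos: [464.9, 167.2, 159.8]
ee_rot: [180.0, -45.0, -169.8]
force: [-0.7, -0.2, -1.7]
gripper_width: 17.1
gripper_force: 60.0
```

Request:
{"api": "carry_out", "payload": {
  "commands": [
    [0,0,0,-0.7,0,0.7,-1],
    [0,0,0,-0.7,0,0.7,-1]
  ]
}}

```text
time_s: 15.9
ee_pos: [464.9, 167.2, 159.0]
ee_rot: [180.0, -45.0, -169.8]
force: [1.3, -0.2, -0.4]
gripper_width: 17.3
gripper_force: 60.0
```

Request:
{"api": "carry_out", "payload": {
  "commands": [
    [0,0,0,-0.7,0,0.7,-1],
    [0,0,0,-0.7,0,0.7,-1]
  ]
}}

```text
time_s: 16.1
ee_pos: [464.9, 167.2, 158.1]
ee_rot: [180.0, -45.0, -169.8]
force: [-0.5, -0.3, -0.2]
gripper_width: 17.7
gripper_force: 60.0
```

Request:
{"api": "carry_out", "payload": {
  "commands": [
    [0,0,0,-0.7,0,0.7,-1],
    [0,0,0,-0.7,0,0.7,-1]
  ]
}}

```text
time_s: 16.3
ee_pos: [464.9, 167.2, 157.2]
ee_rot: [180.0, -45.0, -169.8]
force: [-0.3, -0.4, 2.4]
gripper_width: 17.4
gripper_force: 60.0
```

```bash
python3 -c "
from h import *
for i in range(5):
    s=state();print(s['ee_pos'],s['force'],s['torque']); grab_frame('scene')"
```

```text
[464.87323851 167.20284039 157.15150872] [-0.26975423 -0.35087437  2.3610494 ] [ 0.14745475 -0.31630144  0.0242351 ]
[464.87682339 167.2306203  157.19440054] [-0.94050302 -0.66401204  1.98690042] [ 0.11785616 -0.3369866   0.02131199]
[464.89131393 167.21894974 157.20036514] [-0.26318109 -1.60413633  2.21116787] [ 0.08349923 -0.33306034 -0.01200229]
[464.86835431 167.22430562 157.17416701] [-1.43531864 -1.02994547  1.63756706] [ 0.08289105 -0.36365649 -0.04624722]
[464.88122298 167.21412696 157.15837146] [-0.34020649 -0.05724927  2.27927832] [ 0.10072522 -0.28602647 -0.05737616]
```

Contact is at about 3.5 N. I press 1 mm more and hold.

Request:
{"api": "carry_out", "payload": {
  "commands": [
    [0,0,0,-0.7,0,0.7,-1],
    [0,0,0,-0.7,0,0.7,-1],
    [0,0,0,-0.7,0,0.7,-1],
    [0,0,0,-0.7,0,0.7,-1],
    [0,0,0,-0.7,0,0.7,-1],
    [0,0,0,-0.7,0,0.7,-1],
    [0,0,0,-0.7,0,0.7,-1],
    [0,0,0,-0.7,0,0.7,-1],
    [0,0,0,-0.7,0,0.7,-1],
    [0,0,0,-0.7,0,0.7,-1],
    [0,0,0,-0.7,0,0.7,-1],
    [0,0,0,-0.7,0,0.7,-1]
  ]
}}

```text
time_s: 17.75
ee_pos: [464.9, 167.2, 156.0]
ee_rot: [180.0, -45.0, -169.8]
force: [-1.6, -0.9, 3.5]
gripper_width: 17.6
gripper_force: 60.0
```

```bash
python3 -c "
from h import *
for i in range(6):
    s=state();print(s['ee_pos'],s['force'],s['torque']); grab_frame('scene')"
```

```text
[464.90492735 167.22923009 155.98601866] [-1.56682086 -0.94616352  3.50457735] [ 0.10560065 -0.14515897 -0.04780958]
[464.90522649 167.22905266 155.99407772] [-1.33593687 -1.30960289  2.80337644] [ 0.0911895  -0.15044708 -0.01981919]
[464.88210023 167.21092191 156.01104641] [-1.39733925 -0.5352199   2.89572947] [ 0.0664673  -0.13572881 -0.03246398]
[464.91047828 167.21298584 155.97997362] [-1.71191167 -0.03404986  2.92617593] [ 0.09487835 -0.11563127 -0.01193845]
[464.89801602 167.23058049 155.99998357] [-0.75073714 -0.444693    2.75877877] [ 0.09614322 -0.14234914 -0.0081608 ]
[464.91996949 167.22927033 155.98973119] [-1.21063093  0.36037316  3.45563165] [ 0.05908142 -0.13471195 -0.02255781]
```

Held about 4.4 N for over 1.5 s, with stiffness matching the spring. Now I withdraw straight up, level, and return.

Request:
{"api": "carry_out", "payload": {
  "commands": [
    [0,0,0,2,0,-2,-1],
    [0,0,0,7,0,-7,-1],
    [0,0,0,14,0,-14,-1],
    [0,0,0,24,0,-24,-1],
    [0,0,0,34,0,-34,-1],
    [0,0,0,44,0,-44,-1],
    [0,0,0,55,0,-55,-1],
    [0,0,0,66,0,-66,-1],
    [0,-8,0,68,0,-68,-1],
    [0,-16,0,68,0,-68,-1],
    [0,-24,0,68,0,-68,-1],
    [0,-32,0,68,0,-68,-1],
    [0,-40,0,68,0,-68,-1],
    [0,-45,0,68,0,-68,-1],
    [0,-45,0,68,0,-68,-1],
    [0,-45,0,68,0,-68,-1]
  ]
}}

```text
time_s: 19.65
ee_pos: [464.8, 167.3, 253.2]
ee_rot: [180.0, -0.0, -169.8]
force: [-0.0, 0.1, -1.2]
gripper_width: 17.6
gripper_force: 60.0
```

```bash
python3 - <<'E'
from h import *
s=state();print(s['ee_pos'],s['ee_rot'],s['force']);print(row([500,-20,253],down(97)))
print(row([503.6,-223,253],down(3.6),p0=np.array([500,-20,253]),R0=down(97)))
E
```

```text
[464.76878081 167.25878357 253.18228931] [ 1.79983638e+02 -4.25159580e-03 -1.69789483e+02] [-0.03801617  0.08247546 -1.24374826]
[0.0, -0.0, 93.2, -1.5, -190.5, 0.1]
[0.0, -0.0, 93.4, -201.9, -21.2, -0.0]
```

Request:
{"api": "carry_out", "payload": {
  "commands": [
    [0,0,93.2,-2,-190,0,-1],
    [0,0,93.2,-2,-190,0,-1],
    [0,0,93.2,-2,-190,0,-1],
    [0,0,93.2,-2,-190,0,-1],
    [0,0,93.2,-2,-190,0,-1],
    [0,0,93.2,-2,-190,0,-1],
    [0,0,93.2,-2,-190,0,-1],
    [0,0,93.2,-2,-190,0,-1],
    [0,0,93.2,-2,-190,0,-1],
    [0,0,93.2,-2,-190,0,-1],
    [0,0,93.2,-2,-190,0,-1],
    [0,0,93.2,-2,-190,0,-1],
    [0,0,93.2,-2,-190,0,-1]
  ]
}}

```text
time_s: 20.95
ee_pos: [501.3, -19.6, 251.6]
ee_rot: [-179.9, -0.0, 97.1]
force: [-0.2, -0.5, -1.7]
gripper_width: 17.9
gripper_force: 60.0
```

Request:
{"api": "carry_out", "payload": {
  "commands": [
    [0,0,93.4,-202,-21,0,-1],
    [0,0,93.4,-202,-21,0,-1],
    [0,0,93.4,-202,-21,0,-1],
    [0,0,93.4,-202,-21,0,-1],
    [0,0,93.4,-202,-21,0,-1],
    [0,0,93.4,-202,-21,0,-1],
    [0,0,93.4,-202,-21,0,-1],
    [0,0,93.4,-202,-21,0,-1],
    [0,0,93.4,-202,-21,0,-1],
    [0,0,93.4,-202,-21,0,-1],
    [0,0,93.4,-202,-21,0,-1],
    [0,0,93.4,-202,-21,0,-1],
    [0,0,93.4,-202,-21,0,-1],
    [0,0,93.4,-202,-21,0,-1]
  ]
}}

```text
time_s: 22.35
ee_pos: [504.4, -222.5, 252.0]
ee_rot: [-180.0, 0.0, 3.7]
force: [0.1, -0.2, -0.2]
gripper_width: 17.6
gripper_force: 60.0
```

```bash
python3 - <<'E'
from h import *
s=state();print(s['ee_pos'],s['ee_rot']);print(row([503.8,-223.0,43],down(3.6)))
R=Ro.from_euler('xyz',s['ee_rot'],degrees=True)
q=s['ee_pos']+R.apply([[-125,0,-19],[-50,0,-29],[50,0,-29]])
S=grab_frame('scene')[:,:,::-1]
cv2.imwrite('pics/s4.png',cv2.resize(S[60:240,160:320],(640,720),interpolation=cv2.INTER_CUBIC)[:600])
print((w2px('scene',q)-[160,60])*4+1.5)
E
```

```text
[ 504.4469897  -222.51233523  251.97520093] [-1.79979906e+02  1.92426396e-02  3.74855562e+00]
[-0.0, 0.0, 0.1, -0.6, 0.5, 209.0]
[[261.30850229 235.90306453]
 [246.07908882 296.06935262]
 [227.23669172 404.34744835]]
```

View pics/s4.png

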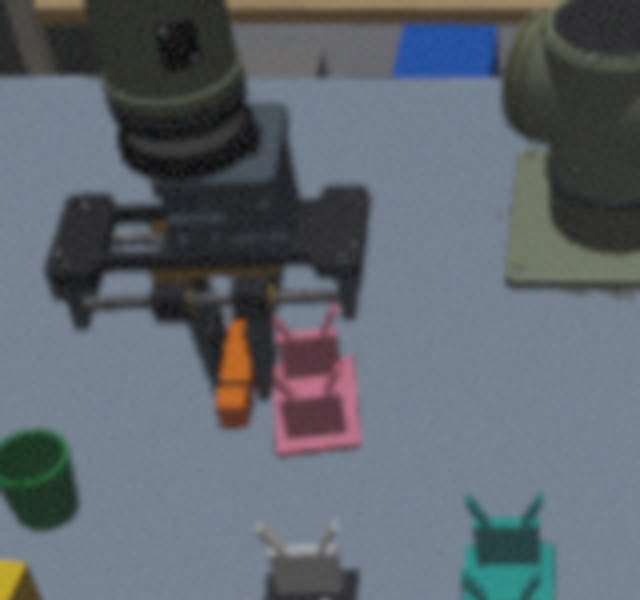

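The orange handle is still level in the grip: its rear top edge at (234,402) is close to the predicted (227,404). I lower it onto the black rest.

Request:
{"api": "carry_out", "payload": {
  "commands": [
    [0,0,0,-0.6,0.5,40,-1],
    [0,0,0,-0.6,0.5,80,-1],
    [0,0,0,-0.6,0.5,120,-1],
    [0,0,0,-0.6,0.5,150,-1],
    [0,0,0,-0.6,0.5,165,-1],
    [0,0,0,-0.6,0.5,175,-1],
    [0,0,0,-0.6,0.5,185,-1],
    [0,0,0,-0.6,0.5,195,-1],
    [0,0,0,-0.6,0.5,200,-1],
    [0,0,0,-0.6,0.5,204,-1],
    [0,0,0,-0.6,0.5,207,-1],
    [0,0,0,-0.6,0.5,208,-1],
    [0,0,0,-0.6,0.5,208,-1]
  ]
}}

```text
time_s: 23.7
ee_pos: [503.9, -223.0, 44.3]
ee_rot: [180.0, -0.0, 3.6]
force: [-0.9, 0.3, -1.3]
gripper_width: 17.8
gripper_force: 60.0
```

Request:
{"api": "carry_out", "payload": {
  "commands": [
    [0,0,0,0,0,0.6,-1],
    [0,0,0,0,0,1.2,-1],
    [0,0,0,0,0,1.2,-1]
  ]
}}

```text
time_s: 24.0
ee_pos: [503.8, -223.0, 43.0]
ee_rot: [-180.0, -0.0, 3.6]
force: [0.1, -1.3, -0.6]
gripper_width: 17.7
gripper_force: 60.0
```

Request:
{"api": "carry_out", "payload": {
  "commands": [
    [0,0,0,0,0,0,1],
    [0,0,0,0,0,0,1],
    [0,0,0,0,0,0,1],
    [0,0,0,0,0,0,1],
    [0,0,0,0,0,0,1],
    [0,0,0,0,0,0,1],
    [0,0,0,0,0,0,1],
    [0,0,0,0,0,0,1],
    [0,0,0,0,0,0,1],
    [0,0,0,0,0,0,1],
    [0,0,0,0,0,0,1],
    [0,0,0,0,0,0,1]
  ]
}}

```text
time_s: 25.2
ee_pos: [503.8, -223.0, 42.9]
ee_rot: [-180.0, -0.0, 3.6]
force: [-0.2, 0.3, 0.2]
gripper_width: 91.0
gripper_force: 0.0
```

Open. I retreat up and move aside towards the robot for a clear view.

Request:
{"api": "carry_out", "payload": {
  "commands": [
    [0,0,0,0,0,-20,1],
    [0,0,0,0,0,-60,1],
    [0,0,0,0,0,-110,1],
    [0,0,0,0,0,-160,1],
    [0,0,0,0,0,-210,1],
    [0,0,0,-50,0,-230,1],
    [0,0,0,-100,0,-230,1],
    [0,0,0,-150,0,-230,1],
    [0,0,0,-150,0,-230,1],
    [0,0,0,-150,0,-230,1]
  ]
}}

```text
time_s: 26.2
ee_pos: [353.4, -232.5, 273.5]
ee_rot: [180.0, -0.1, 3.5]
force: [-0.4, 0.2, 0.6]
gripper_width: 91.1
gripper_force: 0.0
```

```bash
python3 - <<'E'
from h import *
print(state()['ee_pos'])
T=grab_frame('top')[:,:,::-1];S=grab_frame('scene')[:,:,::-1]
c=lambda I,x,y,w:cv2.resize(I[y:y+w*3//4,x:x+w],(400,300),interpolation=cv2.INTER_CUBIC)
cv2.imwrite('pics/s5.png',np.vstack([np.hstack([c(T,222,145,80),c(T,340,175,80)]),np.hstack([c(S,340,180,80),c(S,200,175,80)])]))
E
```

```text
[ 353.40945058 -232.48874541  273.46091658]
```

View pics/s5.png

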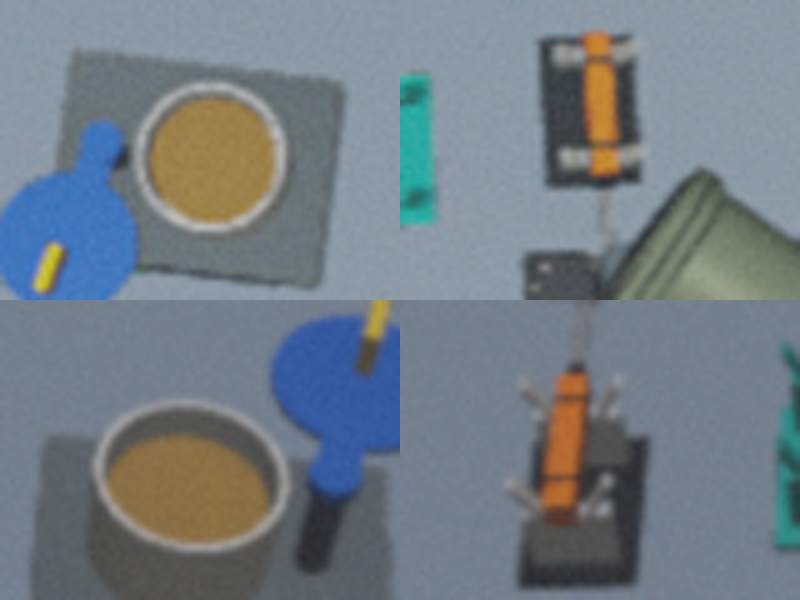

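The probe lies exactly as before (handle at crop (597,33) to (603,176)). The cover is open at about 1.8 rad (disc (66,240), pivot (102,142)). I hand the job in.

```bash
python3 -c "
from workcell import workorder
print(workorder.job_done())"
```

```text
the job is handed in; nothing more can be done
None
```

I've handed the job in, but no verdict came back: the cover is open at about 1.8 rad, the plate was pressed at about 4.4 N for over 1.5 s, and the probe is back on its rest as it lay before.

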